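Zero the pull gauge's drag pointer, then pull it to the check mark and hold

ROBOT

A 6-joint arm with a two-finger parallel gripper is mounted at the origin on a cart in front of the work surface, level with it; the furniture and walls round the work are solid. World frame = base frame: x ahead of the robot, y to its left, z up, the work surface at z = 0. Lengths are in m, angles in rad, forces in N, time in s.
With the tool pointing down it reaches from about 0.35 to 0.875 m from the base axis. Payload 4.2 kg.
Tool frame: the origin (TCP) lies midway between the tips of the shut fingers; the grasp point (between the pads) lies 19 mm behind it (tcp_to_grasp is the distance from the TCP to the grasp point, in m); z points along the fingers, y is the line along which they close (so a half turn about z gives the same grasp; the last joint's range is limited). The gripper opens to 87 mm and grips with 3 to 60 N. Pads are 19 mm wide; open, the fingers measure 117 mm over their backs; the gripper's body (75 mm by 190 mm) begins 51 mm behind the grasp point.
Start: joints at [-0.978, 0.385, 0.008, 0, -1.194, -0.259], TCP at [0.205, -0.59, 0.223] pointing down, gripper open.
Joint ranges: [-3.14, 3.14], [-1.21, 2.06], [-1.07, 1.41], [-3.16, 2.05], [-2.99, -0.16], [-3.1, 3.1]. Speed limits (rad/s): [2.79, 2.79, 3.14, 3.14, 3.14, 3.14].

INTERFACE

Orientations are given as a unit quaternion [w, x, y, z].
In Python, from bench import state, read_camera, job_done, tcp_to_grasp gives the robot as it stands. The module is installed in compiled form; this text tells all that it offers.
- The arm moves only by the shell command python3 -m handwheel 'ROWS' [FORCE]. ROWS is a JSON object of lists of equal length, an entry for each row: "turn": the turn, a rotation vector about the tool's x, y, z in rad, a list of three; "slide": the shift along the tool's x, y, z in m, a list of three; "gripper": the finger opening in m, from 0 to 0.087. In form: {"turn": [[ax, ay, az], ...], "slide": [[dx, dy, dz], ...], "gripper": [gripper, ...]}. A call has 1 to 12 rows; each row is the pose to reach, as a shift and turn from the pose commanded when the call began, along the tool's axes at that moment; what a row does not reach only later rows make up. A row lasts 1/8 s, in which the tool goes at most 62.5 mm and 10.7 degrees, less where a joint would pass 70% of its speed; a pose out of reach is approached as far as the arm can. A call with a gripper value outside its range is refused whole. The fingers move at their own pace and stop on an object; FORCE is the grip in N (left out, the last holds). Time passes only in rows, so rows that repeat a pose let the fingers close. It gives the time, the measured TCP pose, the force, the opening and the grip force at its end, in the units of the state.
- state(): the state, without advancing time (a new reading comes with each control period).
- read_camera(name): name is "scene" or "top" or "wrist"; returns a dict with "pixels" (400x640x3 uint8, red, green, blue), "z_map" (400x640 float32, m along the optical axis (not along the pixel's ray), 0 where there is no reading), "intrinsics" (3x3 intrinsics, pixels), "world_from_camera" (4x4, takes a point from camera to world coordinates). Camera axes: x right, y up, looking along -z (the intrinsics and any distortion apply to the point x, -y, -z); pixel columns grow to the right and rows downward; lengths in m; the calibration is good to about 2 mm. A picture is of the moment at which its call begins.
- job_done(): hands the job in; it is judged then, once.
The state is a dict: "t": time; "joint_positions": joint angles; "qvel": joint speeds; "joint_efforts": joint torques, N m; "position": TCP position; "eef_rot": TCP orientation; "ft_force": force on the tool from outside, world axes, zero at the start; "wrist_torque": the same for the moment, N m; "width": finger opening in m; "gripper_force": force on a finger pad.
Only numpy, scipy, OpenCV 4.12 (cv2) and the standard library are available. Lean on these libraries where they do the work, as an engineer would, in place of code of your own. Each camera call takes 0.05 s, during which the arm holds its last target. There are 200 camera calls.

TASK

Check the bench pull gauge at its green mark: first press the blue reset plunger down to its stop, so that the red drag pointer springs back to zero, and let the plunger come up again. Then take the yellow handle and draw the sprung rod out until its green ring has just come out of the barrel mouth, without overshooting, so that the drag pointer too ends at the green line of the scale, and finish holding the rod out there by the handle, not letting go. Leave the other things on the bench where they stand.

Things in the scene. Friction and masses are not known exactly. Their poses are not given: they have to be found in the camera images.
- gauge: bench pull gauge, fixed to the bench: grey base 96 x 250 mm, a level aluminium barrel (40 mm diameter, axis 75 mm above the bench) along its own y, a white scale on top (face 100 mm above the bench) and at the +y end a grey block, 109 mm high, that carries the reset plunger. Origin: centre of the base's underside. The rod is pulled out level, in the gauge's own -y direction
- barrel_mouth (a point): centre of the barrel's black mouth (47 mm diameter), where the rod comes out, 124 mm from the gauge's origin along its -y, 75 mm above the bench
- pull_rod (a joint): how far the 12 mm steel rod is pulled out (m), 0 at rest, 0.080 at its end stop. A spring draws it back in: 4 N at the start, 10 N at the mark; pushing the drag pointer adds about 3 N. Thin black rings every 10 mm and one green ring, 4 mm wide, hidden in the barrel at rest; it is just fully out, inner edge flush with the barrel mouth, at 0.050
- pull_handle: yellow spool-shaped handle on the rod's end. Origin: middle of the grip, on the rod's axis, 46 mm outside the barrel mouth at rest, 75 mm above the bench. The grip is 23 mm in diameter and 32 mm long between a 34 mm outer and a 30 mm inner flange; pinch it from above, fingers closing across the rod. Its y axis points along the rod into the barrel
- max_pointer (a joint): reading of the red drag pointer, a 12 x 10 x 10 mm slider on the scale (m): 0 at the zero line, growing in the pull direction; ticks every 5 mm, green line at 0.050. The rod pushes it outward and a brake keeps it at the farthest pull. At the start it stands beyond the green line. With the plunger pressed it springs back to zero, or to where the rod stands
- reset_plunger (a joint): how far the blue reset plunger is pressed (m): about 0.001 at rest, 0.009 at its stop; the pointer is free once it is a few mm down. Pressing takes about 2.5 N at the top and 4 N at the stop; its spring lifts it again
- plunger_top (a point): top centre of the blue mushroom head of the reset plunger, 26 mm in diameter, about 138 mm above the bench at rest, 70 mm from the gauge's origin along its +y
- reagent: brown bottle with black cap, 68 mm diameter, 150 mm high, a bystander behind the gauge; origin under its centre
- wash: white bottle with blue cap, 66 mm diameter, 165 mm high, a bystander behind the gauge; origin under its centre
- rinse: small white bottle with blue cap, 45 mm diameter, 96 mm high, a bystander behind the gauge; origin under its centre
- grey_box: grey lidded parts box, 77 x 76 x 33 mm, a bystander at the left; origin under its centre
- blue_box: blue lidded parts box, 74 x 72 x 33 mm, a bystander at the left; origin under its centre
- pipette: white pipette lying on the bench, 246 mm long, a bystander at the right; origin under its centre
- vial: small brown vial with white cap, 21 mm diameter, 47 mm high, a bystander at the right; origin under its centre
- marker: white marker pen with black cap lying near the bench's front edge, 135 mm long, a bystander; origin under its centre

How it is judged:
On the way:
1. the reset plunger is pressed to its stop and the drag pointer has sprung back to zero, the rod still home (value of joint reset_plunger above 0.0075 m and value of joint max_pointer below 0.004 m and value of joint pull_rod below 0.006 m), for 0.1 s.
At the end, for the whole second after the job is handed in: The fingers hold the handle with the rod steady at 50 mm, within 4 mm (green ring at the barrel mouth); the drag pointer shows 50 mm within 5 mm, so the rod was not pulled farther since the reset; the plunger is up again (value of joint pull_rod between 0.046 and 0.054 m and value of joint max_pointer between 0.045 and 0.055 m and velocity of joint pull_rod between -0.01 and 0.01 m/s and value of joint reset_plunger below 0.003 m and contact force between the fingers and pull_handle above 4 N); the arm keeps its last pose, push and grip.
It fails at once if a bystander is pushed more than 25 mm from its place (distance of any of reagent, wash, rinse, grey_box, blue_box, pipette, vial, marker from where it was at the start of the episode above 0.025 m).
It also fails if it takes over 48 s, if anything falls off the work surface, if the arm or the gripper's body presses on something with over 40 N, if the wrist force passes 120 N, or if a joint passes its speed limit or range.

## Working session

There is one attempt and no reset: what is moved stays moved. The work goes in short steps, Python scripts to look and compute and a shell command to move; the robot and the scene stay as the last step left them, time stands still between calls to the robot, and variables do not carry over. Pictures are saved under pics/ and viewed, at most 10 in all, crops included, and the job is handed in when it is done.

```bash
mkdir -p pics; cat > h.py <<'E'
import numpy as np,cv2
from bench import state,read_camera,job_done,tcp_to_grasp
def cam(n,save=None):
    c=read_camera(n)
    if save: cv2.imwrite(f'pics/{save}.png',cv2.cvtColor(c['pixels'],cv2.COLOR_RGB2BGR))
    return c
def pts(c):
    z=c['z_map'];K=c['intrinsics'];v,u=np.mgrid[:400,:640]
    p=np.stack([(u-K[0,2])/K[0,0]*z,-(v-K[1,2])/K[1,1]*z,-z],-1)
    T=c['world_from_camera'];return p@T[:3,:3].T+T[:3,3]
def ray(c,u,v,h):
    K=c['intrinsics'];T=c['world_from_camera']
    d=T[:3,:3]@np.array([(u-K[0,2])/K[0,0],-(v-K[1,2])/K[1,1],-1]);return T[:3,3]+d*(h-T[2,3])/d[2]
def blobs(c,lo,hi,n=4,amin=15):
    hsv=cv2.cvtColor(c['pixels'],cv2.COLOR_RGB2HSV);m=cv2.inRange(hsv,lo,hi)
    k,l,s,ce=cv2.connectedComponentsWithStats(m);P=pts(c);o=[]
    for i in sorted(range(1,k),key=lambda i:-s[i,4])[:n]:
        if s[i,4]>=amin:
            q=P[(l==i)&(c['z_map']>0)];o.append((ce[i].round(1),s[i],np.median(q,0).round(4) if len(q) else None, q))
    return o
Y=((22,120,90),(34,255,255));B=((100,120,60),(125,255,255));R=((0,150,90),(6,255,255));G=((45,100,60),(85,255,255))
E
python3 - <<'E'
from h import *
np.set_printoptions(suppress=True,precision=4)
s=state();print(s,tcp_to_grasp)
for n in('scene','top'):
    c=cam(n,n+'0');print(n,c['intrinsics'].round(1).tolist(),c['world_from_camera'].round(3).tolist())
    for k,m in dict(Y=Y,B=B,R=R,G=G).items():
        for b in blobs(c,*m): print(k,b[0],b[1],b[2], b[3].max(0) if len(b[3]) else '')
E
```

```text
{'t': 0.0, 'joint_positions': array([-0.9784,  0.3855,  0.0066, -0.0005, -1.194 , -0.2586]), 'qvel': array([-0.0007,  0.0001, -0.0001,  0.0001, -0.0007, -0.0007]), 'joint_efforts': array([  0.0005, -39.0668,  18.7407,   4.22  ,   0.0111,  -0.0002]), 'position': array([ 0.2046, -0.5899,  0.2215]), 'eef_rot': array([-0.0002, -0.166 ,  0.9861,  0.0011]), 'ft_force': array([ 0.303 , -0.8012,  0.4977]), 'wrist_torque': array([-0.0292,  0.0052,  0.0354]), 'gripper_force': 0.0, 'width': 0.08662076009533111} 0.0187
scene [[498.0, 0.0, 318.2], [0.0, 498.0, 195.8], [0.0, 0.0, 1.0]] [[-0.26, 0.827, -0.498, -0.23], [-0.965, -0.221, 0.139, 0.196], [0.005, 0.516, 0.856, 1.514], [0.0, 0.0, 0.0, 1.0]]
Y [351.9 217.9] [343 212  17  12 126] [ 0.491  -0.1223  0.0826] [ 0.5543 -0.0948  0.0954]
B [183.9 147.1] [175 139  21  19 218] [0.895  0.3733 0.1184] [1.0198 0.4007 0.1273]
B [271.6 149.6] [264 143  16  15 175] [0.7705 0.0808 0.1615] [0.9234 0.1036 0.1727]
B [302.2 153.1] [297 149  11  10  84] [ 0.7787 -0.0256  0.0926] [ 0.8711 -0.01    0.1001]
B [202.2 148.9] [198 145   9   9  69] [0.8675 0.3084 0.11
[... 205 characters left out ...]
Y [344.3 222.3] [335 217  19  12 165] [ 0.4974 -0.1215  0.0858] [ 0.5224 -0.094   0.0982]
B [178.5  78.9] [167  69  27  25 398] [0.8992 0.374  0.1214] [0.985  0.4025 0.1308]
B [187.7 208.2] [175 197  26  24 363] [0.5328 0.3375 0.0312] [0.5676 0.3851 0.0383]
B [275.  115.4] [266 106  18  20 280] [0.7768 0.08   0.1649] [0.8699 0.1289 0.172 ]
B [205.3  87.6] [193  82  25  13 249] [0.8705 0.2923 0.1216] [0.9351 0.339  0.1277]
G [523.8 198.7] [ 499  184   50   30 1111] [ 0.5926 -0.6619  0.0168] [ 0.6356 -0.5855  0.0249]
G [528.4 152.7] [503 141  49  25 535] [ 0.736  -0.6854  0.0169] [ 0.7715 -0.6032  0.0248]
G [420.8  50.8] [417  45   9  14  58] [ 1.0051 -0.3322  0.1193] [ 1.0897 -0.3253  0.1405]
```

```bash
python3 - <<'E'
import cv2,numpy as np
a=cv2.imread('pics/top0.png')
cv2.imwrite('pics/v1.png',cv2.resize(a[90:300,200:480],None,fx=2.8,fy=2.8,interpolation=cv2.INTER_CUBIC))
E
```

```text
(no output)
```

View pics/v1.png

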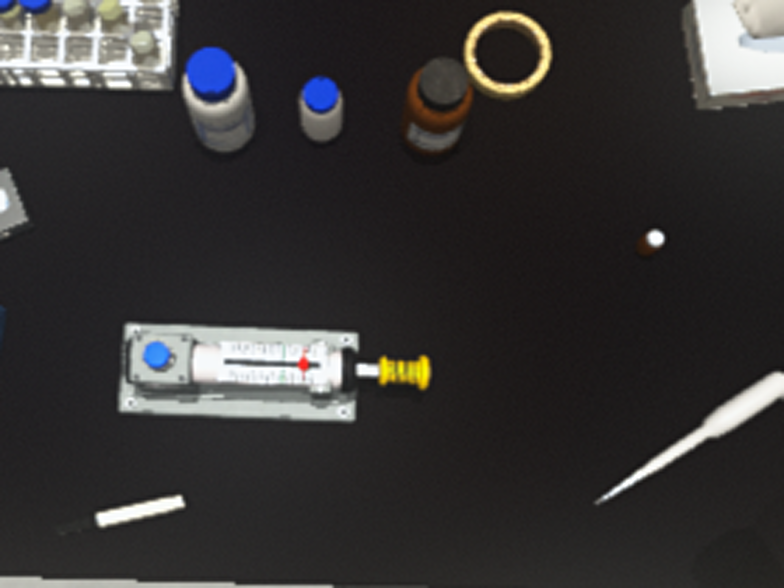

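The top view shows the gauge with its blue plunger at about (256,216) in the full picture, the red pointer at (309,220), and the yellow handle at (344,222) pointing right (world −y).

```bash
python3 - <<'E'
from h import *
from scipy.spatial.transform import Rotation as Ro
np.set_printoptions(suppress=True,precision=4)
for n in('top','scene'):
    c=cam(n)
    for b in blobs(c,*B,n=9):
        if b[2] is not None and .44<b[2][0]<.58 and abs(b[2][1])<.25:
            print(n,'plunger',b[0],b[1],b[2],'ray',ray(c,*b[0],.136)); pl=ray(c,*b[0],.136)
    b=blobs(c,*Y)[0];hd=ray(c,*b[0],.083);x,y,w,h=b[1][:4];print('handle',b[0],b[1],hd, 'ends',ray(c,x,y+h/2,.083),ray(c,x+w,y+h/2,.083))
    try: 
        d=pl-hd;print('d',np.linalg.norm(d[:2]),np.degrees(np.arctan2(d[1],d[0])))
    except NameError: pass
    for r in blobs(c,*R): print('R',r[0],r[1],ray(c,*r[0],.108))
s=state();q=s['eef_rot'];M=Ro.from_quat(q[[1,2,3,0]]).as_matrix();print(M)
E
```

```text
top plunger [255.4 216.4] [251 212  10  10  71] [0.5007 0.1225 0.139 ] ray [0.5003 0.1224 0.136 ]
handle [344.3 222.3] [335 217  19  12 164] [ 0.4975 -0.1201  0.083 ] ends [ 0.4947 -0.094   0.083 ] [ 0.4963 -0.1475  0.083 ]
d 0.24252110273658847 89.3325332407508
scene plunger [277.9 225.8] [275 222   7   9  49] [0.4979 0.1221 0.136 ] ray [0.4973 0.1225 0.136 ]
handle [351.8 217.9] [343 212  17  13 125] [ 0.4914 -0.1201  0.083 ] ends [ 0.4967 -0.0916  0.083 ] [ 0.4824 -0.1453  0.083 ]
d 0.24259611409293633 88.60805618441604
[[-0.9448 -0.3276 -0.0005]
 [-0.3276  0.9448  0.0012]
 [ 0.0001  0.0013 -1.    ]]
```

```bash
python3 -m handwheel '{"turn":[[0,0,-0.1],[0,0,-0.2],[0,0,-0.3],[0,0,-0.4],[0,0,-0.5],[0,0,-0.6],[0,0,-0.7],[0,0,-0.8],[0,0,-0.9],[0,0,-1.05],[0,0,-1.15],[0,0,-1.225]],"slide":[[-0.043,0.048,0],[-0.085,0.096,0],[-0.128,0.144,0],[-0.171,0.192,0],[-0.213,0.240,0],[-0.256,0.288,0],[-0.299,0.336,0],[-0.341,0.384,0],[-0.384,0.432,0],[-0.427,0.480,0.01],[-0.470,0.529,0.02],[-0.512,0.5765,0.03]],"gripper":[0,0,0,0,0,0,0,0,0,0,0,0]}' 20
python3 -m handwheel '{"turn":[[0,0,0],[0,0,0],[0,0,0]],"slide":[[0,0,0],[0,0,0],[0,0,0]],"gripper":[0,0,0]}'
python3 - <<'E'
from h import *
from scipy.spatial.transform import Rotation as Ro
np.set_printoptions(suppress=True,precision=4)
s=state();q=s['eef_rot'];print(s['position'],Ro.from_quat(q[[1,2,3,0]]).as_matrix(),s['joint_positions'],s['t'],s['width'])
E
```

```text
t: 1.7
position: [0.4913, 0.1029, 0.1961]
eef_rot: [0.0, -0.704, 0.71, -0.0]
ft_force: [0.8, -0.6, 0.2]
width: 0.0005
gripper_force: 0.0
t: 2.08
position: [0.4905, 0.0998, 0.1964]
eef_rot: [0.0, -0.702, 0.712, -0.0]
ft_force: [-0.0, -0.4, 0.2]
width: 0.0004
gripper_force: 0.0
[0.4905 0.0998 0.1964] [[-0.0134 -0.9999  0.0001]
 [-0.9999  0.0134  0.0001]
 [-0.0001 -0.0001 -1.    ]] [ 0.5255  0.1954 -0.331  -0.     -1.0442 -0.5389] 2.075 0.0004463655092520257
```

```bash
python3 -m handwheel '{"turn":[[0,0,0],[0,0,0],[0,0,0],[0,0,0],[0,0,0]],"slide":[[-0.012,-0.004,0],[-0.0225,-0.0085,0.01],[-0.0225,-0.0085,0.03],[-0.0225,-0.0085,0.045],[-0.0225,-0.0085,0.045]],"gripper":[0,0,0,0,0]}'
python3 - <<'E'
from h import *
import cv2
for n in('top','scene'):
    a=cam(n)['pixels'][...,::-1]
    a=a[160:270,220:380]
    cv2.imwrite(f'pics/{n}1.png',cv2.resize(a,None,fx=3.6,fy=3.6,interpolation=cv2.INTER_CUBIC))
cv2.imwrite('pics/v2.png',np.vstack([cv2.imread('pics/top1.png')[:300],cv2.imread('pics/scene1.png')[:300]]))
E
```

```text
t: 2.7
position: [0.4989, 0.1228, 0.1495]
eef_rot: [-0.002, -0.703, 0.711, 0.0]
ft_force: [0.6, -0.2, -0.3]
width: 0.0004
gripper_force: 0.0
```

View pics/v2.png

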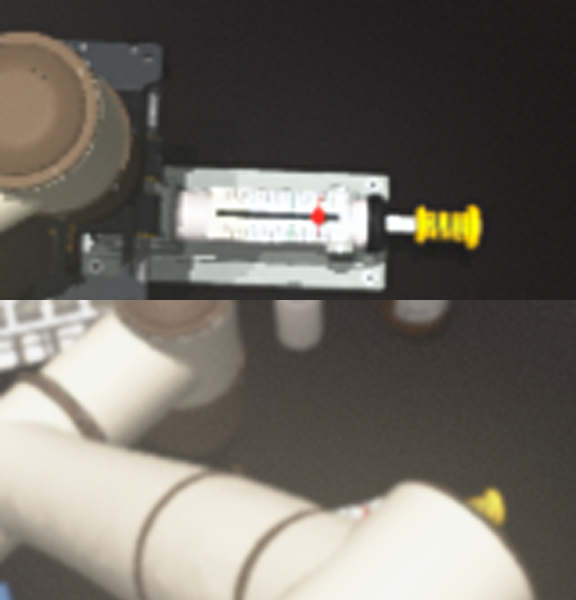

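The arm hides the plunger, but the red pointer (about (318,216) in the upper crop) stays in the top view, still beyond the green line. I'll press now.

```bash
python3 -m handwheel '{"turn":[[0,0,0],[0,0,0],[0,0,0],[0,0,0],[0,0,0]],"slide":[[0,0,0.01],[0,0,0.014],[0,0,0.018],[0,0,0.0205],[0,0,0.0205]],"gripper":[0,0,0,0,0]}'
python3 - <<'E'
from h import *
c=cam('top')
for r in blobs(c,(0,120,70),(8,255,255)): print(r[0],r[1],ray(c,*r[0],.108))
print(state()['ft_force'],state()['position'])
E
```

```text
t: 3.42
position: [0.4996, 0.1232, 0.1307]
eef_rot: [-0.0, -0.703, 0.711, 0.0]
ft_force: [-1.8, 1.0, 3.3]
width: 0.0009
gripper_force: 1.9
[282.8 218.5] [281 216   4   6  16] [0.5001532  0.05095695 0.108     ]
[-2.30012979  1.26280055  3.77730274] [0.49962019 0.12318639 0.13078201]
```

```bash
python3 -m handwheel '{"turn":[[0,0,0],[0,0,0],[0,0,0],[0,0,0]],"slide":[[0,0,0.001],[0,0,0.002],[0,0,0.003],[0,0,0.003]],"gripper":[0,0,0,0]}'
python3 - <<'E'
from h import *
c=cam('top')
for r in blobs(c,(0,120,70),(8,255,255)): print(r[0],r[1],ray(c,*r[0],.108))
print(state()['ft_force'],state()['position'])
E
```

```text
t: 3.98
position: [0.4998, 0.1232, 0.1296]
eef_rot: [0.0, -0.703, 0.711, -0.0]
ft_force: [-7.0, 0.6, 13.9]
width: 0.0004
gripper_force: 7.0
[282.3 218.7] [281 217   4   5  15] [0.49955862 0.0523095  0.108     ]
[-5.36106543  0.78913424 14.02717485] [0.49977072 0.12316788 0.12956182]
```

```bash
python3 -m handwheel '{"turn":[[0,0,0],[0,0,0],[0,0,0],[0,0,0],[0,0,0],[0,0,0],[0,0,0],[0,0,0],[0,0,0],[0,0,0],[0,0,0]],"slide":[[0,0,-0.02],[0,0,-0.05],[0.02,0,-0.07],[0.06,0,-0.07],[0.1,0.001,-0.07],[0.14,0.002,-0.07],[0.18,0.003,-0.07],[0.22,0.003,-0.07],[0.242,0.003,-0.07],[0.242,0.003,-0.07],[0.242,0.003,-0.07]],"gripper":[0,0,0,0.07,0.07,0.07,0.07,0.07,0.07,0.07,0.07]}' 20
python3 - <<'E'
from h import *
c=cam('wrist')
b=blobs(c,*Y)[:2]
for x in b: print(x[0],x[1],x[2],x[3].min(0),x[3].max(0))
a=c['pixels'][...,::-1].copy();cv2.imwrite('pics/v3.png',a)
c=cam('top')
for r in blobs(c,(0,120,70),(8,255,255)): print(r[0],r[1],ray(c,*r[0],.108))
for r in blobs(c,*B,n=9):
    if r[2] is not None and abs(r[2][1]-.12)<.04: print('B',r[0],r[2],ray(c,*r[0],.136))
print(state()['position'],state()['eef_rot'])
E
```

```text
t: 5.4
position: [0.4938, -0.1186, 0.1972]
eef_rot: [-0.0, -0.703, 0.711, 0.0]
ft_force: [0.2, -0.2, -0.0]
width: 0.0675
gripper_force: 0.0
[322.1 189. ] [ 305  164   35   52 1232] [ 0.4964 -0.1239  0.0866] [ 4.75618953e-01 -1.44602051e-01 -1.29893640e-06] [ 0.51854528 -0.07541329  0.09463121]
B [275.  115.5] [0.7764 0.0801 0.1652] [0.7869921  0.08324146 0.136     ]
[ 0.49389878 -0.11813407  0.1974518 ] [ 1.38039862e-05 -7.03215314e-01  7.10976949e-01  2.36390073e-05]
```

View pics/v3.png

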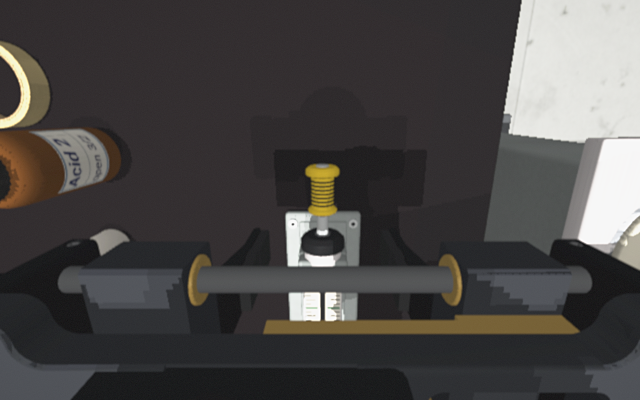

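The wrist view shows the handle between the open fingers: outer flange at about (322,171), inner flange at (322,211), grip middle near (322,191), mouth at (323,242). The view of the plunger and pointer from the top is blocked.

```bash
python3 - <<'E'
from h import *
c=cam('wrist');P=pts(c)
for u,v,h in((322,191,.0865),(322,171,.092),(322,211,.09),(323,242,.0985)): print(ray(c,u,v,h).round(4),P[v,u].round(4))
E
```

```text
[ 0.4966 -0.1213  0.0865] [ 0.4966 -0.1218  0.0881]
[ 0.4962 -0.1424  0.092 ] [ 0.4962 -0.1424  0.0921]
[ 0.4968 -0.1017  0.09  ] [ 0.4968 -0.1012  0.0886]
[ 0.4962 -0.0721  0.0985] [ 0.4962 -0.0704  0.0948]
```

```bash
python3 -m handwheel '{"turn":[[0,0,0],[0,0,0],[0,0,0],[0,0,0],[0,0,0],[0,0,0],[0,0,0],[0,0,0],[0,0,0],[0,0,0],[0,0,0],[0,0,0]],"slide":[[0.002,-0.0025,0.03],[0.002,-0.0025,0.06],[0.002,-0.0025,0.09],[0.002,-0.0025,0.115],[0.002,-0.0025,0.13],[0.002,-0.0025,0.141],[0.002,-0.0025,0.141],[0.002,-0.0025,0.141],[0.002,-0.0025,0.141],[0.002,-0.0025,0.141],[0.002,-0.0025,0.141],[0.002,-0.0025,0.141]],"gripper":[0.07,0.07,0.07,0.07,0.07,0.07,0.07,0.0,0.0,0.0,0.0,0.0]}' 40
python3 -m handwheel '{"turn":[[0,0,0],[0,0,0]],"slide":[[0,0,0],[0,0,0]],"gripper":[0,0]}' 40
python3 - <<'E'
from h import *
print(state()['position'],state()['ft_force'],state()['width'],state()['gripper_force'])
a=[cam(n)['pixels'][...,::-1] for n in('wrist','scene')]
cv2.imwrite('pics/v4.png',np.vstack([cv2.resize(a[0][100:400,160:480],(560,525))[:300],cv2.resize(a[1][150:300,200:480],(560,300),interpolation=cv2.INTER_CUBIC)]))
E
```

```text
t: 7.05
position: [0.4963, -0.1209, 0.0567]
eef_rot: [0.0, -0.703, 0.711, -0.0]
ft_force: [-0.3, 0.4, -0.5]
width: 0.0281
gripper_force: 0.0
t: 7.3
position: [0.4963, -0.1209, 0.0566]
eef_rot: [-0.0, -0.703, 0.711, -0.0]
ft_force: [-0.9, 0.4, 0.4]
width: 0.0222
gripper_force: 40.0
[ 0.49627814 -0.12087764  0.05664048] [-0.91716342  0.42145267  0.38044832] 0.02218206408749674 39.98289730399847
```

View pics/v4.png

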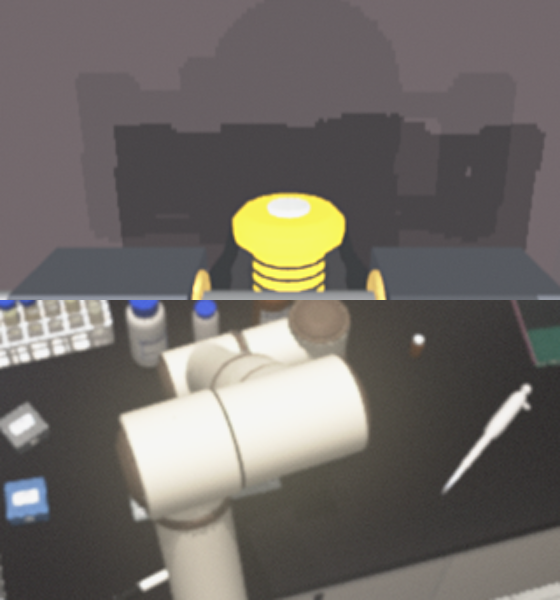

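Gripped at the grip (22 mm opening, outer flange visible clear of the pads). I'll pull 45 mm slowly, then measure.

```bash
python3 -m handwheel '{"turn":[[0,0,0],[0,0,0],[0,0,0],[0,0,0],[0,0,0],[0,0,0],[0,0,0],[0,0,0],[0,0,0],[0,0,0],[0,0,0],[0,0,0]],"slide":[[0.003,0,0],[0.008,0,0],[0.013,0,0],[0.018,0,0],[0.023,0,0],[0.028,0,0],[0.033,0,0],[0.038,0,0],[0.042,0,0],[0.045,0,0],[0.045,0,0],[0.045,0,0]],"gripper":[0,0,0,0,0,0,0,0,0,0,0,0]}' 40
python3 - <<'E'
from h import *
print(state()['position'],state()['ft_force'])
a=[cam(n)['pixels'][...,::-1] for n in('top','wrist')]
cv2.imwrite('pics/v5.png',np.vstack([cv2.resize(a[0][170:260,230:390],(640,360),interpolation=cv2.INTER_CUBIC),a[1][170:400]]))
E
```

```text
t: 8.9
position: [0.4958, -0.1642, 0.0567]
eef_rot: [0.001, -0.703, 0.711, 0.001]
ft_force: [-1.1, 9.4, 2.8]
width: 0.0219
gripper_force: 40.0
[ 0.49578191 -0.16415151  0.05665025] [-1.06755398  9.39711076  2.80954258]
```

View pics/v5.png

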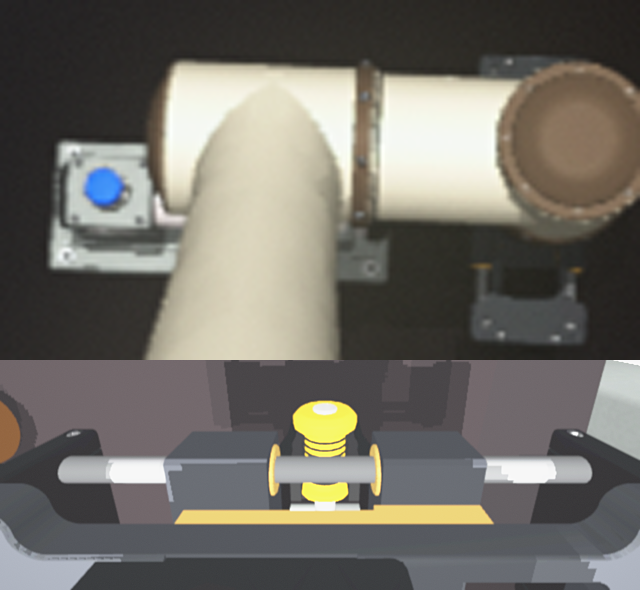

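No slip: in the wrist view the handle sits as before relative to the pads (flange top row ≈212 both times). The plunger head is visible and the ring is hidden by the gripper. Measured travel is 43.3 mm, so 6.7 mm remain.

```bash
python3 -m handwheel '{"turn":[[0,0,0],[0,0,0],[0,0,0],[0,0,0],[0,0,0],[0,0,0]],"slide":[[0.002,0,0],[0.004,0,0],[0.006,0,0],[0.0068,0,0],[0.0068,0,0],[0.0068,0,0]],"gripper":[0,0,0,0,0,0]}' 40
python3 - <<'E'
from h import *
s=state();print(s['position'],s['ft_force'],s['gripper_force'])
c=cam('wrist');b=blobs(c,*Y)[0];print(b[0],b[1])
c=cam('scene');a=c['pixels'][...,::-1]
for k,m in dict(R=R,G=G).items():
    for n in('scene','wrist','top'):
        for r in blobs(cam(n),*m,n=8,amin=3):
            if r[2] is not None and .43<r[2][0]<.56 and abs(r[2][1])<.16: print(n,k,r[0],r[1],r[2])
c=cam('top')
for r in blobs(c,*B,n=9):
    if r[2] is not None and abs(r[2][1]-.12)<.04: print('plunger',r[0],r[2],r[3].max(0))
w=cam('wrist')['pixels'][...,::-1]
cv2.imwrite('pics/v6.png',np.vstack([cv2.resize(w[260:340,240:400],(640,320),interpolation=cv2.INTER_CUBIC),cv2.resize(a[170:240,260:420],(640,280),interpolation=cv2.INTER_CUBIC)]))
E
```

```text
t: 9.75
position: [0.4957, -0.1706, 0.0566]
eef_rot: [0.001, -0.703, 0.711, 0.001]
ft_force: [-0.3, 11.3, 3.5]
width: 0.0218
gripper_force: 40.0
[ 0.49572174 -0.1705738   0.05663187] [-0.32624954 11.33088375  3.49605835] 40.00395189039409
[345.3 325.5] [ 176  316  316   17 4212]
plunger [275.  115.4] [0.7768 0.08   0.165 ] [0.86843785 0.12853924 0.17299452]
plunger [255.5 216.4] [0.5005 0.1225 0.1386] [0.51202512 0.13460993 0.14240881]
```

View pics/v6.png

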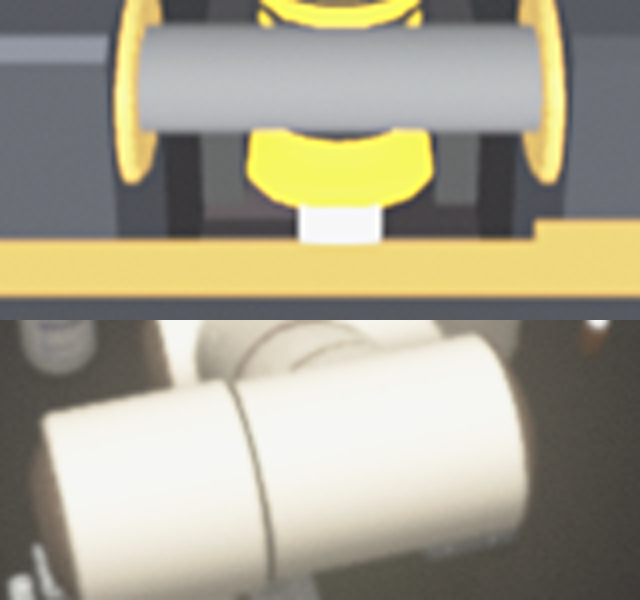

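The gripper still hides the ring (wrist view shows the inner flange at about (340,165) and the rod below it); the plunger is up (z 0.139). I'll check for slip with the flange position in the wrist depth.

```bash
python3 - <<'E'
from h import *
c=cam('wrist');P=pts(c);hsv=cv2.cvtColor(c['pixels'],cv2.COLOR_RGB2HSV);m=cv2.inRange(hsv,*Y)>0
m[:,:285]=0;m[:,365:]=0;m[262:]=0
q=P[m];v,u=np.nonzero(m);print(v.min(),v.max(),u.min(),u.max())
f=q[q[:,2]>.0885];print('top flange y range',np.percentile(f[:,1],[2,50,98]),len(f))
a=cv2.imread('pics/v4.png')[:300];h=cv2.inRange(cv2.cvtColor(a,cv2.COLOR_BGR2HSV),*Y);y,x=np.nonzero(h[:, 225:355]);print('before rows',y.min()/1.75+100)
s=state();print(s['position'],s['qvel'].round(4))
E
```

```text
211 261 293 356
top flange y range [-0.19443801 -0.19059739 -0.18618204] 736
before rows 210.28571428571428
[ 0.49571699 -0.17058036  0.05662988] [-0.0007  0.002   0.      0.0002  0.0013 -0.001 ]
```

```bash
python3 -c "
from bench import job_done
print(job_done())"
```

```text
the job is handed in; nothing more can be done
None
```

I pressed the plunger to its stop, the drag pointer sprang back and the plunger came up again. I handed in with the rod held about 49.7 mm out at 40 N grip; the gripper and arm hid the green ring and pointer, so that figure comes from the measured tool travel (the handle in the wrist view showed no clear slip), and the hand-in returned no verdict.

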